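# Show the panel's edge under the magnifier

### The job

Push the bare aluminium panel along the wooden ledge towards the magnifier until about a third of its length sticks out past that end of the ledge, so that its edge can be inspected. Leave it lying straight, with its long side up against the fence. Only push it, never lift it or let it tip off, and do not disturb the other things on the ledge and the bench.

Things in the scene. Friction and masses are not known exactly. Their poses are not given: they have to be found in the camera images.
- blank: the panel: a flat bare aluminium plate, 90 mm (its x) by 180 mm (its y), 6 mm thick, 0.2 to 0.4 kg, loose, lying flat on the ledge in front of the fence. Origin: centre of its underside; z up. It starts parallel to the fence within 0.12 rad, 4 to 40 mm off it, overhanging neither end. It slides under a few newtons and tips off if half of it overhangs.
- ledge: the ledge: a fixed maple riser. Top 60 mm above the bench, 360 mm long: open ends at its y = -180 and +180 mm; in x from -90 (front edge, robot side) to +150 mm. A fence bar 20 mm high, 15 mm thick, runs along its whole length, near face at x = +75: a panel against it is centred at x = +30. Origin: bench height, mid-length, 90 mm behind the front edge.
- magnifier: the magnifier: a round glass lens, 108 mm across with its black rim, level 205 mm above the bench, on a steel post (85 mm beyond the lens centre in its +x) with a round foot. Fixed, standing off one end of the ledge or the other, about 275 mm from the ledge's middle along its y. Origin on the bench below the lens centre. Its side tells which way to push.
- tray: an open blue plastic parts tray, 130 x 90 mm, 48 mm high, fixed, standing off the other end of the ledge from the magnifier. Origin at the centre of its underside. A bystander.
- relay: a small clear relay on a black base, 30 x 36 x 42 mm high, loose, on the strip of the ledge behind the fence. A bystander. Origin at the centre of its underside.
- spool: a small grey spool, 44 mm across, 36 mm high, loose, upright on the strip of the ledge behind the fence. A bystander. Origin at the centre of its underside.
- jar: a small screw jar with a steel cap, 48 mm across, 60 mm high, loose on the bench in front of the ledge. A bystander. Origin at the centre of its underside.
- screwdriver: a screwdriver, loose, lying on the bench in front of the ledge, roughly parallel to it. A bystander. Origin at its middle, roughly.
- transformer: a small iron and copper transformer, 50 x 66 x 36 mm high, loose on the bench in front of the ledge. A bystander. Origin at the centre of its underside.
- dial: a round black dial knob, 40 mm across, 25 mm high, loose on the bench in front of the ledge. A bystander. Origin at the centre of its underside.

How it is judged:
By the outcome, as a careful person would: the job done as asked, in the order asked, and still so for the second after the job is handed in, with the robot touching nothing.
It also fails if it takes over 58 s, if anything falls off the work surface, if the arm or the gripper's body presses on something with over 40 N, if the wrist force passes 120 N, or if a joint passes its speed limit or range.

### The arm

A 6-joint arm with a two-finger parallel gripper is mounted at the origin on the work surface. World frame = base frame: x ahead of the robot, y to its left, z up, the work surface at z = 0. Lengths are in m, angles in rad, forces in N, time in s.
With the tool pointing down it reaches from about 0.35 to 0.85 m from the base axis. Payload 8.1 kg.
Tool frame: the origin (TCP) lies at the very end of the fingers, on their centre line; the grasp point (between the pads) lies robot.tcp_to_grasp behind it (robot.tcp_to_grasp is the distance from the TCP to the grasp point, in m); z points along the fingers, y is the line along which they close (so a half turn about z gives the same grasp; the last joint's range is limited). The gripper opens to 93 mm and grips with 3 to 60 N. Pads are 15 mm wide; open, the fingers measure 128 mm over their backs; the gripper's body (75 mm by 188 mm) begins 65 mm behind the grasp point.
Start: joints at [-1.37, 0.13, 1.488, -0, 1.523, -0.085], TCP at [0.169, -0.576, 0.219] pointing down, gripper open.
Joint ranges: [-2.96, 2.96], [-0.89, 2.26], [0.02, 2.5], [-1.34, 4.48], [0, 2.73], [-2.66, 2.66]. Speed limits (rad/s): [2.39, 2.39, 2.79, 3.14, 3.14, 3.14].

### API

Orientations are given as a rotation vector (axis times angle).
In Python, from plant import robot gives the robot as it stands. The module is installed in compiled form; this text tells all that it offers.
- The arm moves only by the shell command python3 -m pendant 'ROWS' [FORCE]. ROWS is JSON, a list that holds one entry, the list of rows, each a list of 5 numbers: the opening, from 0 (shut) to 1 (fully open), then the shift along the tool's x, y, z in cm, then the turn about the tool's z in degrees. In form: [[[fingers, x, y, z, roll], ...]]. A call has 1 to 8 rows; each row shifts and turns the commanded pose from where the row before left it, along the tool's axes as they then stand; what a row does not reach is not made up. A row lasts 1/10 s, in which the tool goes at most 50 mm and 8.59 degrees, less where a joint would pass 70% of its speed; a pose out of reach is approached as far as the arm can. A call is refused whole if a number of a shift passes 5 or a number of a turn 8.59, either way. A call with a gripper value outside its range is refused whole. The fingers move at their own pace and stop on an object; FORCE is the grip in N (left out, the last holds). Time passes only in rows, so rows that do not move let the fingers close. It gives the time, the measured TCP pose, the force, the opening and the grip force at its end, in the units of the state.
- robot.read_state(): the state, without advancing time (a new reading comes with each control period).
- robot.read_camera(name): name is "scene" or "top" or "wrist"; returns a dict with "img" (400x640x3 uint8, blue, green, red), "K" (3x3 intrinsics, pixels), "pose" (4x4, takes a point from camera to world coordinates). Camera axes: x right, y up, looking along -z (the intrinsics and any distortion apply to the point x, -y, -z); pixel columns grow to the right and rows downward; lengths in m; the calibration is good to about 2 mm. A picture is of the moment at which its call begins. There is no depth.
- robot.close_job(): hands the job in; it is judged then, once.
The state is a dict: "t": time; "q": joint angles; "dq": joint speeds; "joint_torque": joint torques, N m; "tool_pos": TCP position; "orientation": TCP orientation; "force": force on the tool from outside, world axes, zero at the start; "wrist_torque": the same for the moment, N m; "opening": finger opening in m; "gripper_force": force on a finger pad.
Only numpy, scipy, OpenCV 4.12 (cv2) and the standard library are available. Lean on these libraries where they do the work, as an engineer would, in place of code of your own. Each camera call takes 0.05 s, during which the arm holds its last target. There are 200 camera calls.

## Working session

There is one attempt and no reset: what is moved stays moved. The work goes in short steps, Python scripts to look and compute and a shell command to move; the robot and the scene stay as the last step left them, time stands still between calls to the robot, and variables do not carry over. Pictures are saved under pics/ and viewed, at most 10 in all, crops included, and the job is handed in when it is done.

```bash
mkdir -p pics; python3 - <<'E'
from plant import robot
import cv2,numpy as np
s=robot.read_state();print(s['t'],s['tool_pos'],s['orientation'],robot.tcp_to_grasp)
for n in('scene','top'):
    c=robot.read_camera(n);cv2.imwrite(f'pics/{n}0.png',c['img']);np.savez(f'pics/{n}0.npz',**c);print(n,c['K'].tolist(),c['pose'].round(3).tolist(),c.keys())
E
```

```text
0.0 [ 0.16906403 -0.57508939  0.21760167] [-3.10775206e+00 -4.47167844e-01  1.95282896e-04] 0.0188
scene [[456.5573457211222, 0.0, 322.3532556466786], [0.0, 456.5573457211222, 201.2431654804757], [0.0, 0.0, 1.0]] [[-0.138, -0.77, 0.622, 1.19], [0.99, -0.107, 0.088, 0.125], [-0.001, 0.628, 0.778, 0.933], [0.0, 0.0, 0.0, 1.0]] dict_keys(['img', 'K', 'pose'])
top [[505.7661600901131, 0.0, 316.66988963492804], [0.0, 505.7661600901131, 207.18555097604082], [0.0, 0.0, 1.0]] [[0.001, 0.999, -0.049, 0.472], [-1.0, 0.002, 0.018, 0.027], [0.018, 0.049, 0.999, 1.071], [0.0, 0.0, 0.0, 1.0]] dict_keys(['img', 'K', 'pose'])
```

View pics/top0.png

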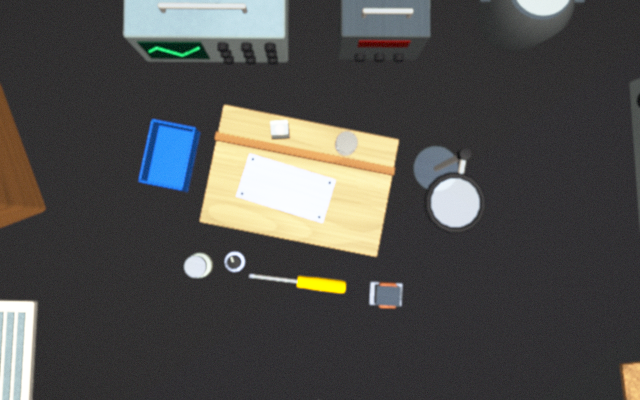

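View pics/scene0.png

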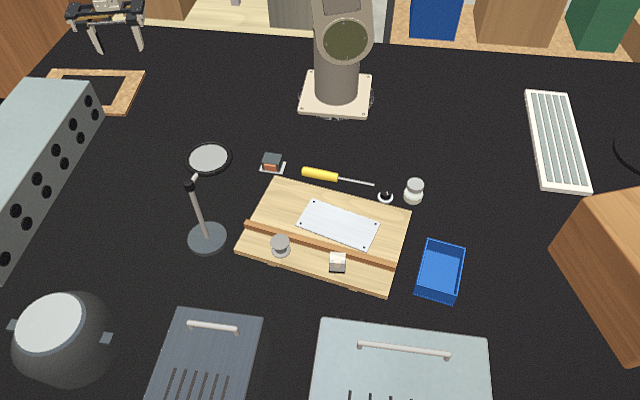

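The top view shows the magnifier off the right (world −y) end at (455,202). The panel lies at about (286,188) with the fence above it running (217,137)-(395,171), and the tray is on the left. So I push to the right, towards −y.

```bash
cat > h.py <<'E'
import numpy as np,cv2
def ray(c,p,z):
    K,P=c['K'],c['pose'];p=np.atleast_2d(np.asarray(p,float))
    d=np.c_[(p[:,0]-K[0,2])/K[0,0],-(p[:,1]-K[1,2])/K[1,1],-np.ones(len(p))]@P[:3,:3].T
    return P[:3,3]+d*((z-P[2,3])/d[:,2])[:,None]
def rect(mask,c,z):
    cs,_=cv2.findContours(mask,cv2.RETR_EXTERNAL,cv2.CHAIN_APPROX_NONE)
    k=max(cs,key=cv2.contourArea)[:,0]
    w=ray(c,k,z)[:,:2]
    (ctr,sz,a)=cv2.minAreaRect((w*1000).astype(np.float32))
    if sz[0]>sz[1]: sz=sz[::-1];a-=90   # a: direction of x (short side)
    a=(a+90)%180-90
    return np.array(ctr)/1000,np.array(sz),a
def look(c,ztop=True):
    img=c['img'].astype(int);b,g,r=img[...,0],img[...,1],img[...,2]
    panel=((b>185)&(abs(r-b)<40)).astype(np.uint8)*255
    wood=((r-b>30)&(r>110)).astype(np.uint8)*255
    return panel,wood
def ledgeframe(L,yaw,p):
    c,s=np.cos(yaw),np.sin(yaw);return (np.atleast_2d(p)-L)@np.array([[c,-s],[s,c]])
E
python3 - <<'E'
from h import *
c=dict(np.load('pics/top0.npz'));p,w=look(c)
roi=np.zeros_like(p);roi[95:262,195:405]=255
box=np.zeros_like(p);box[150:225,230:340]=255
P=rect(p&box,c,.066);print('panel',P)
full=cv2.morphologyEx((w|p)&roi,cv2.MORPH_CLOSE,np.ones((5,5)))
W=rect(full,c,.06);print('ledge rect',W)
yaw=np.radians(W[2]);ex=np.array([np.cos(yaw),np.sin(yaw)])
L=W[0]-.03*ex;print('L',L,'yaw',W[2]);print('ledge corners',ray(c,[(223,106),(399,138),(377,255),(201,222)],.06).round(3))
print('panel in ledge',ledgeframe(L,yaw,P[0]),'dyaw',P[2]-W[2])
for n,q,z in(('mag',(455,202),.205),('relay',(279,129),.1),('spool',(346,143),.096),('tray',(170,155),.045),('jar',(198,266),.06)):
    print(n,ray(c,q,z)[0].round(3),ledgeframe(L,yaw,ray(c,q,z)[0][:2]).round(3))
s=__import__('plant').robot.read_state()
from scipy.spatial.transform import Rotation as R
print(R.from_rotvec(s['orientation']).as_matrix().round(3))
E
```

```text
panel (array([0.55935126, 0.07105191]), array([ 94.07940674, 183.36909485]), -16.855003356933594)
ledge rect (array([0.5755191 , 0.04410822]), array([244.08848572, 369.9458313 ]), -11.145523071289062)
L [0.54608492 0.04990726] yaw -11.145523071289062
ledge corners [[ 0.725  0.198  0.06 ]
 [ 0.661 -0.157  0.06 ]
 [ 0.425 -0.112  0.06 ]
 [ 0.491  0.239  0.06 ]]
panel in ledge [[0.00892883 0.02331025]] dyaw -5.709480285644531
mag [ 0.523 -0.227  0.205] [[ 0.031 -0.276]]
relay [0.67  0.083 0.1  ] [[0.115 0.056]]
spool [ 0.644 -0.047  0.096] [[ 0.115 -0.076]]
tray [0.627 0.307 0.045] [[0.03  0.268]]
jar [0.404 0.244 0.06 ] [[-0.177  0.163]]
[[ 0.959  0.282 -0.   ]
 [ 0.282 -0.959  0.002]
 [ 0.    -0.002 -1.   ]]
```

```bash
cat >> h.py <<'E'
L=np.array([.546,.048]);YAW=np.radians(-10.5)
def goto(lx,ly,z,yaw_off=0):
    """remaining tool-frame shift (cm) and roll (deg) to ledge point, tool x at ledge yaw + yaw_off"""
    from plant import robot
    from scipy.spatial.transform import Rotation as R
    s=robot.read_state();M=R.from_rotvec(s['orientation']).as_matrix()
    c,si=np.cos(YAW),np.sin(YAW);t=np.r_[L+np.array([[c,-si],[si,c]])@[lx,ly],z]
    yaw=np.degrees(np.arctan2(M[1,0],M[0,0]))
    print('t',round(s['t'],2),'at ledge',ledgeframe(L,YAW,s['tool_pos'][:2]).round(4),'z',s['tool_pos'][2].round(4),'F',s['force'].round(1))
    print('shift cm',(M.T@(t-s['tool_pos'])*100).round(2),'roll',round(yaw-(np.degrees(YAW)+yaw_off),1),'q6',s['q'][5].round(2))
E
python3 - <<'E'
from h import *
import h
c=dict(np.load('pics/top0.npz'));hsv=cv2.cvtColor(c['img'],cv2.COLOR_BGR2HSV);i=c['img'].astype(int)
roi=np.zeros(i.shape[:2],bool);roi[95:262,195:405]=1
wood=((i[...,2]-i[...,0]>30)&roi)
print('fence px',hsv[150,290:292],[hsv[r,300].tolist() for r in range(146,160,2)])
f=wood&(hsv[...,1]>150)&(hsv[...,2]<230)
y,x=np.nonzero(f);w=ray(c,np.c_[x,y],.08)[:,:2]
v=cv2.fitLine(w.astype(np.float32),cv2.DIST_HUBER,0,.001,.001).ravel();print(len(w),'fence yaw',np.degrees(np.arctan2(-v[0],v[1])), 'pt in ledge',ledgeframe(h.L,h.YAW,v[2:]))
goto(-.075,.02,.2)
E
```

```text
fence px [[ 16 144 235]
 [ 16 140 238]] [[24, 81, 248], [20, 106, 244], [16, 145, 237], [16, 141, 238], [16, 151, 229], [15, 144, 195], [22, 92, 240]]
80 fence yaw -11.035145 pt in ledge [[0.07698361 0.06725962]]
t 0.1 at ledge [[-0.2571 -0.6814]] z 0.2177 F [-0.2 -0.6  0.1]
shift cm [ 47.95 -54.33   1.87] roll 26.9 q6 -0.09
```

```bash
python3 -m pendant '[[[1,3,-3.5,0,0],[1,3,-3.5,0,0],[1,3,-3.5,0,0],[1,3,-3.5,0,0],[1,3,-3.5,0,0],[1,3,-3.5,0,0],[1,3,-3.5,0,0],[1,3,-3.5,0,0]]]'; python3 - <<'E'
from h import *
import h
c=dict(np.load('pics/top0.npz'));hsv=cv2.cvtColor(c['img'],cv2.COLOR_BGR2HSV)
f=np.zeros(hsv.shape[:2],bool);f[125:180,210:400]=1
f&=(hsv[...,1]>125)&(hsv[...,0]<20)
y,x=np.nonzero(f);w=ray(c,np.c_[x,y],.08)[:,:2]
v=cv2.fitLine(w.astype(np.float32),cv2.DIST_HUBER,0,.001,.001).ravel();print(len(w),'fence yaw',np.degrees(np.arctan2(-v[0],v[1])), 'pt in ledge',ledgeframe(h.L,h.YAW,v[2:]))
goto(-.075,.02,.2)
E
```

```text
t: 0.9
tool_pos: [0.3207, -0.2375, 0.2183]
orientation: [-3.11, -0.447, -0.0]
force: [1.3, -0.6, 0.6]
opening: 0.0933
gripper_force: 0.0
1433 fence yaw -11.117796 pt in ledge [[0.08099481 0.00190847]]
t 0.9 at ledge [[-0.1695 -0.3218]] z 0.2183 F [ 1.3 -0.6  0.6]
shift cm [ 23.87 -26.23   1.84] roll 26.8 q6 0.52
```

```bash
sed -i 's/-10.5)/-11.0)/' h.py; python3 -m pendant '[[[1,3,-3.3,0,3.5],[1,3,-3.3,0,3.5],[1,3,-3.3,0,3.5],[1,3,-3.3,0,3.5],[1,3,-3.3,0,3.5],[1,3,-3.3,0,3.5],[1,2,-2,0,3.5],[1,0,0,0,3]]]'; python3 -c "
from h import *
goto(-.075,.02,.1)"
```

```text
t: 1.7
tool_pos: [0.4947, 0.0006, 0.2178]
orientation: [-3.126, 0.303, 0.002]
force: [-0.7, -0.3, 0.4]
opening: 0.0929
gripper_force: 0.0
t 1.7 at ledge [[-0.0413 -0.0563]] z 0.2178 F [-0.7 -0.3  0.4]
shift cm [-3.36 -7.62 11.79] roll -0.1 q6 1.66
```

```bash
python3 -m pendant '[[[1,-1.7,-3.8,2,0],[1,-1.7,-3.8,3,0],[1,0,0,4.5,0],[1,0,0,2.3,0],[1,0,0,0,0],[1,0,0,0,0]]]'; python3 - <<'E'
from h import *
from plant import robot
goto(-.075,.02,.063)
for n in('wrist','top'):
    c=robot.read_camera(n);cv2.imwrite(f'pics/{n}1.png',c['img'])
    a=c['img'] if n=='wrist' else cv2.resize(c['img'][80:280,180:440],None,fx=2,fy=2)
    cv2.imwrite(f'pics/{n}1.png',a)
E
```

```text
t: 2.3
tool_pos: [0.4747, 0.0779, 0.1016]
orientation: [3.127, -0.305, -0.001]
force: [0.6, 0.5, -0.2]
opening: 0.0933
gripper_force: 0.0
t 2.3 at ledge [[-0.0757  0.0158]] z 0.1016 F [ 0.6  0.5 -0.2]
shift cm [ 0.07 -0.43  3.86] roll -0.1 q6 1.82
```

View pics/wrist1.png

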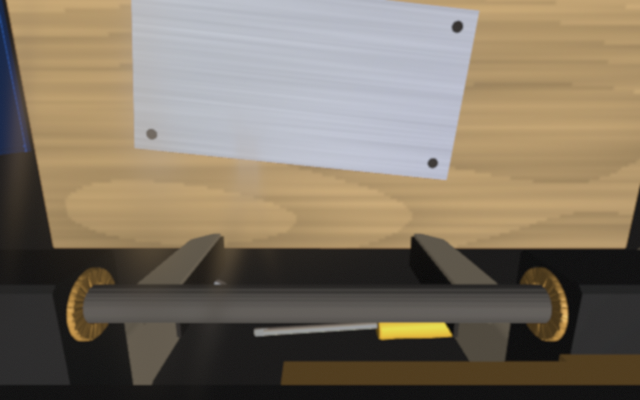

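The wrist view shows the panel's front edge from (134,148) to (446,180), tilted about 6° to the ledge. The ledge's front edge at row 248 is level, so the tool is square to the ledge. Now I lower the fingers.

```bash
python3 -m pendant '[[[1,0,-0.6,1.5,0],[1,0,0,1.2,0],[1,0,0,0.8,0],[1,0,0,0.2,0],[1,0,0,0,0],[1,0,0,0,0]]]'; python3 -c "
from h import *
goto(-.015-.0075,.02,.063)"
```

```text
t: 3.0
tool_pos: [0.4764, 0.0837, 0.0649]
orientation: [-3.127, 0.305, -0.001]
force: [0.0, -0.1, -0.5]
opening: 0.0934
gripper_force: 0.0
t 3.0 at ledge [[-0.0751  0.0218]] z 0.0649 F [ 0.  -0.1 -0.5]
shift cm [5.26 0.17 0.19] roll -0.1 q6 1.83
```

```bash
python3 -m pendant '[[[1,0,0,0.2,0],[1,0,0,0,0],[1,0.8,0,0,0],[1,0.8,0,0,0],[1,0.8,0,0,0],[1,0.7,0,0,0],[1,0.7,0,0,0],[1,0,0,0,0]]]'; python3 -c "
from h import *
goto(-.015-.0075,.02,.063)"
```

```text
t: 3.8
tool_pos: [0.5144, 0.0763, 0.0625]
orientation: [-3.127, 0.305, -0.001]
force: [-0.9, 0.1, -0.1]
opening: 0.0927
gripper_force: 0.0
t 3.8 at ledge [[-0.0364  0.0218]] z 0.0625 F [-0.9  0.1 -0.1]
shift cm [ 1.39  0.17 -0.05] roll -0.1 q6 1.81
```

```bash
python3 -m pendant '[[[1,0.4,0,0,0],[1,0.4,0,0,0],[1,0.2,0,0,0],[1,0,0,0,0],[1,0,0,0,0]]]'; python3 -m pendant '[[[1,0.15,0,0,0],[1,0,0,0,0]]]';python3 - <<'E'
from h import *
from plant import robot
goto(-.015-.0075,.02,.063)
c=robot.read_camera('wrist');cv2.imwrite('pics/wrist2.png',c['img'])
E
```

```text
t: 4.3
tool_pos: [0.5233, 0.0746, 0.0625]
orientation: [-3.127, 0.305, -0.001]
force: [0.4, 0.8, 0.3]
opening: 0.0929
gripper_force: 0.0
t: 4.5
tool_pos: [0.5246, 0.0744, 0.0624]
orientation: [-3.127, 0.304, 0.0]
force: [-1.1, -0.1, 0.3]
opening: 0.0928
gripper_force: 0.3
t 4.5 at ledge [[-0.026   0.0218]] z 0.0624 F [-1.1 -0.1  0.3]
shift cm [ 0.35  0.18 -0.06] roll -0.1 q6 1.81
```

View pics/wrist2.png

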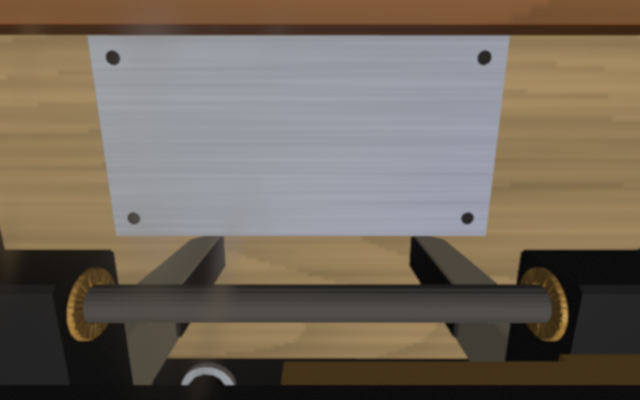

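The wrist view shows the panel square to the fence: its far edge is at row 36 and the fence foot at row 33. I push the last millimetres until the force rises.

```bash
python3 -m pendant '[[[1,0.15,0,0,0],[1,0,0,0,0]]]'|grep -E "pos|^force";python3 -m pendant '[[[1,0.1,0,0,0],[1,0,0,0,0]]]'|grep -E "pos|^force";python3 -m pendant '[[[1,0.1,0,0,0],[1,0,0,0,0]]]'|grep -E "pos|^force"
```

```text
tool_pos: [0.5257, 0.0742, 0.0624]
force: [-3.5, 1.9, 3.2]
tool_pos: [0.5258, 0.0742, 0.0623]
force: [-9.5, 1.1, 8.0]
tool_pos: [0.5258, 0.0742, 0.0622]
force: [-13.7, 2.6, 10.7]
```

```bash
python3 -m pendant '[[[1,-1.0,0,0,0],[1,-1.5,0,0,0],[0.4,0,0,-3,0],[0.4,0,0,-3.5,0],[0.4,1.5,-4,0,-8],[0.4,0,0,0,-8],[0.4,0,0,0,-8.5],[0.4,0,0,0,-8.5]]]'; python3 -m pendant '[[[0.4,0,0,0,-8.5],[0.4,0,0,0,-8.5],[0.4,0,0,0,-8.5],[0.4,0,0,0,-8.5],[0.4,0,0,0,-8.5],[0.4,0,0,0,-8.5],[0.4,0,0,0,-6],[0.4,0,0,0,0]]]'; python3 -c "
from h import *
goto(.023,.15,.0625,90)"
```

```text
t: 5.95
tool_pos: [0.5263, 0.1151, 0.1274]
orientation: [3.082, 0.606, 0.002]
force: [-0.5, 0.6, 0.5]
opening: 0.0492
gripper_force: 0.0
t: 6.75
tool_pos: [0.5261, 0.1148, 0.1275]
orientation: [2.424, 1.997, 0.001]
force: [0.8, 0.3, -0.5]
opening: 0.0371
gripper_force: 0.0
t 6.75 at ledge [[-0.0322  0.0617]] z 0.1275 F [ 0.8  0.3 -0.5]
shift cm [8.83 5.51 6.5 ] roll -0.0 q6 0.31
```

```bash
python3 -m pendant '[[[0.4,3,1.8,0,0],[0.4,3,1.8,0,0],[0.4,2.8,1.9,0,0],[0.4,0,0,3,0],[0.4,0,0,0,0]]]'; python3 - <<'E'
from h import *
from plant import robot
goto(.023,.15,.0625,90)
c=robot.read_camera('wrist');cv2.imwrite('pics/wrist3.png',c['img'])
E
```

```text
t: 7.25
tool_pos: [0.5945, 0.1905, 0.0931]
orientation: [-2.426, -1.991, 0.009]
force: [-1.4, -0.7, -1.7]
opening: 0.0369
gripper_force: 0.0
t 7.25 at ledge [[0.0205 0.1492]] z 0.0931 F [-1.4 -0.7 -1.7]
shift cm [0.09 0.27 3.05] roll -0.2 q6 0.42
```

View pics/wrist3.png

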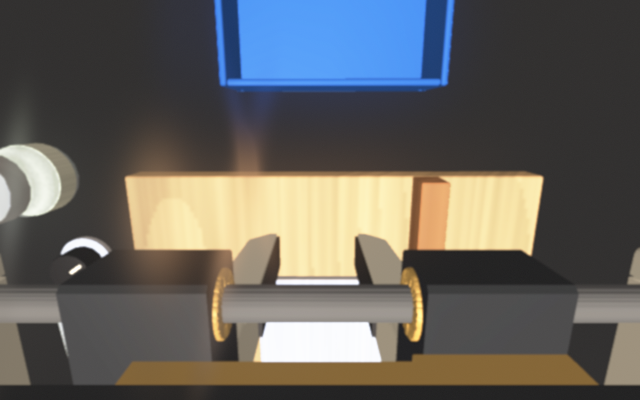

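The panel's +y end shows between the fingers at about row 279. I check by ray where that is before lowering.

```bash
python3 - <<'E'
from h import *
import h
from plant import robot
c=robot.read_camera('wrist')
print('panel end',ledgeframe(h.L,h.YAW,ray(c,[(300,279),(340,279)],.066)[:,:2]),'ledge end',ledgeframe(h.L,h.YAW,ray(c,[(140,175),(530,175)],.06)[:,:2]),'fence',ledgeframe(h.L,h.YAW,ray(c,[(414,182),(414,240)],.08)[:,:2]))
E
```

```text
panel end [[0.00984035 0.11813467]
 [0.03385755 0.11808036]] ledge end [[-0.08158222  0.18062058]
 [ 0.14229241  0.17979233]] fence [[0.07070269 0.17976629]
 [0.07268501 0.14789364]]
```

```bash
python3 -m pendant '[[[0.4,0,0,1.5,0],[0.4,0,0,1.1,0],[0.4,0,0,0.4,0],[0.4,0,0,0,0],[0.4,0,0,0,0]]]'; python3 -c "
from h import *
goto(.023,.05,.0625,90)"
```

```text
t: 7.85
tool_pos: [0.597, 0.1905, 0.0676]
orientation: [2.427, 1.995, 0.0]
force: [-0.4, 0.5, 0.3]
opening: 0.0373
gripper_force: 0.0
t 7.85 at ledge [[0.0229 0.1496]] z 0.0676 F [-0.4  0.5  0.3]
shift cm [-9.96  0.04  0.51] roll -0.1 q6 0.42
```

```bash
python3 -m pendant '[[[0.4,0,0,0.5,0],[0.4,0,0,0,0],[0.4,-0.8,0,0,0],[0.4,-0.8,0,0,0],[0.4,-0.7,0,0,0],[0.4,-0.7,0,0,0],[0.4,-0.7,0,0,0],[0.4,-0.7,0,0,0]]]'; python3 -m pendant '[[[0.4,-0.7,0,0,0],[0.4,-0.7,0,0,0],[0.4,-0.7,0,0,0],[0.4,-0.7,0,0,0],[0.4,-0.7,0,0,0],[0.4,-0.7,0,0,0],[0.4,-0.7,0,0,0],[0.4,0,0,0,0]]]';python3 -c "
from h import *
goto(.023,-.053,.0625,90)"
```

```text
t: 8.65
tool_pos: [0.5884, 0.1468, 0.0625]
orientation: [-2.427, -1.995, -0.0]
force: [0.4, -0.1, -0.1]
opening: 0.0374
gripper_force: 0.6
t: 9.45
tool_pos: [0.5788, 0.0982, 0.0624]
orientation: [2.427, 1.994, -0.001]
force: [-0.1, -0.3, -0.4]
opening: 0.0371
gripper_force: 0.0
t 9.45 at ledge [[0.0226 0.0555]] z 0.0624 F [-0.1 -0.3 -0.4]
shift cm [-1.085e+01  7.000e-02 -1.000e-02] roll -0.2 q6 0.28
```

```bash
python3 - <<'E'
from h import *
from plant import robot
a=[robot.read_camera(n)['img'] for n in('top','scene')]
cv2.imwrite('pics/v4.png',np.vstack([cv2.resize(a[0][90:265,130:500],(740,350)),cv2.resize(a[1][140:300,160:480],(500,250))[:, :500] if 0 else cv2.resize(a[1][160:280,190:450],(740,250))]))
E
```

```text
(no output)
```

View pics/v4.png

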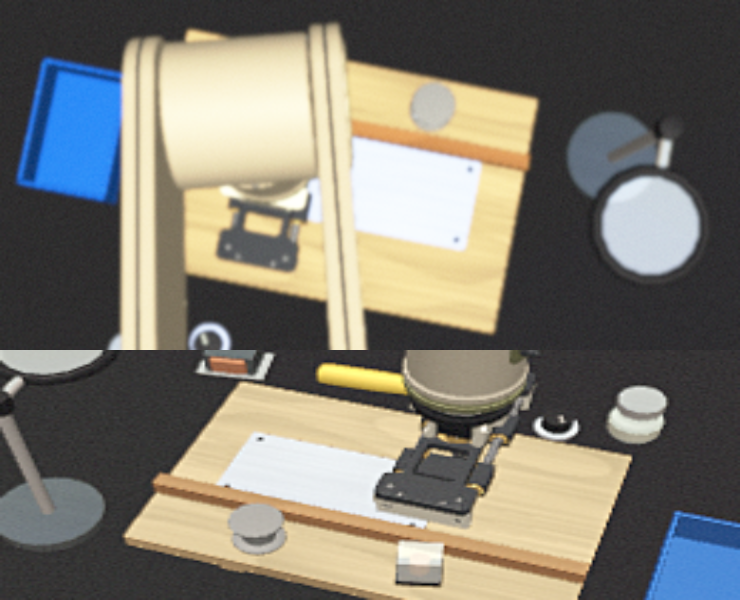

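The panel has slid along the fence with the fingers. Its leading end is now about 20 mm short of the ledge's end, and nothing else has moved. Pushing on.

```bash
python3 -m pendant '[[[0.4,-0.7,0,0,0],[0.4,-0.7,0,0,0],[0.4,-0.7,0,0,0],[0.4,-0.7,0,0,0],[0.4,-0.7,0,0,0],[0.4,-0.7,0,0,0],[0.4,-0.7,0,0,0],[0.4,-0.7,0,0,0]]]'; python3 -m pendant '[[[0.4,-0.7,0,0,0],[0.4,-0.7,0,0,0],[0.4,-0.7,0,0,0],[0.4,-0.7,0,0,0],[0.4,-0.6,0,0,0],[0.4,-0.3,0,0,0],[0.4,0,0,0,0],[0.4,0,0,0,0]]]';python3 - <<'E'
from h import *
from plant import robot
goto(.023,-.053,.0625,90)
a=[robot.read_camera(n) for n in('top','scene')]
for n,c in zip(('top','scene'),a): np.savez(f'pics/{n}5.npz',**c)
cv2.imwrite('pics/v5.png',np.vstack([cv2.resize(a[0]['img'][100:260,190:510],(640,320)),cv2.resize(a[1]['img'][150:280,190:450],(560,280),interpolation=2) if 0 else cv2.resize(a[1]['img'][160:280,170:426],(640,280))]))
E
```

```text
t: 10.35
tool_pos: [0.5679, 0.0438, 0.0623]
orientation: [-2.426, -1.995, 0.0]
force: [-0.2, 1.6, -0.7]
opening: 0.0371
gripper_force: 0.6
t: 11.15
tool_pos: [0.5613, 0.0079, 0.0626]
orientation: [2.426, 1.995, 0.0]
force: [-0.7, -0.2, 0.3]
opening: 0.0372
gripper_force: 0.0
t 11.15 at ledge [[ 0.0227 -0.0365]] z 0.0626 F [-0.7 -0.2  0.3]
shift cm [-1.65  0.04  0.01] roll -0.1 q6 0.12
```

View pics/v5.png

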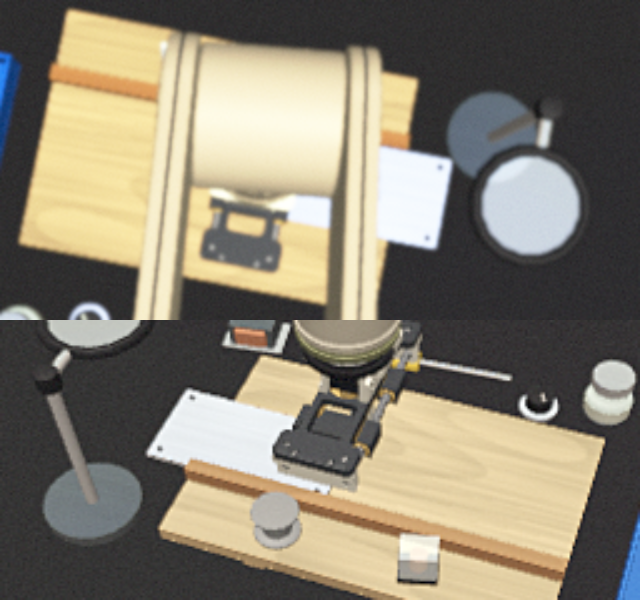

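Leading corners show at top-view pixels (416.5,178.5) and (409,224), past the ledge end. I turn them into ledge coordinates.

```bash
python3 - <<'E'
from h import *
import h
c=dict(np.load('pics/top5.npz'))
print(ledgeframe(h.L,h.YAW,ray(c,[(416.5,178.5),(409,224)],.066)[:,:2]).round(4))
print('ledge end',ledgeframe(h.L,h.YAW,ray(c,[(398.5,139),(395,171),(377,255)],.06)[:,:2]).round(4))
E
```

```text
[[ 0.0773 -0.2283]
 [-0.0152 -0.2302]]
ledge end [[ 0.1499 -0.179 ]
 [ 0.0847 -0.1841]
 [-0.088  -0.1797]]
```

```bash
python3 -m pendant '[[[0.4,-0.4,0,0,0],[0.4,-0.4,0,0,0],[0.4,-0.4,0,0,0],[0.4,-0.2,0,0,0],[0.4,0,0,0,0],[0.4,0.6,0,0,0],[0.4,2,0,0,0],[0.4,2,0,0,0]]]'; python3 -m pendant '[[[0.4,0,0,-4,0],[0.4,0,0,-4,0],[0.4,3,-2,-4,0],[0.4,3,-3.5,0,0],[0.4,3,-3.5,0,0],[0.4,3,-3.5,0,0],[0.4,3,-3.5,0,0],[0.4,0,0,0,0]]]';python3 - <<'E'
from h import *
import h
from plant import robot
goto(-.03,-.1,.11,90)
c=robot.read_camera('top');np.savez('pics/top6.npz',**c)
p,w=look(c);box=np.zeros_like(p);box[145:240,290:424]=255
P=rect(p&box,c,.066);print(P,ledgeframe(h.L,h.YAW,P[0]))
cv2.imwrite('pics/v6.png',cv2.resize(c['img'][100:280,180:500],(800,450),interpolation=cv2.INTER_CUBIC))
E
```

```text
t: 12.05
tool_pos: [0.5673, 0.0399, 0.0624]
orientation: [2.427, 1.994, -0.0]
force: [-0.7, 0.3, 1.2]
opening: 0.0376
gripper_force: 0.0
t: 12.85
tool_pos: [0.437, 0.2191, 0.1795]
orientation: [-2.42, -2.001, -0.0]
force: [-0.2, 0.4, -0.8]
opening: 0.0376
gripper_force: 0.0
t 12.85 at ledge [[-0.1397  0.1471]] z 0.1795 F [-0.2  0.4 -0.8]
shift cm [-24.75  10.9    6.91] roll 0.2 q6 0.55
(array([ 0.54607147, -0.10485214]), array([ 92.22755432, 182.13845825]), -11.043991088867188) [[ 0.02923572 -0.15003018]]
```

View pics/v6.png

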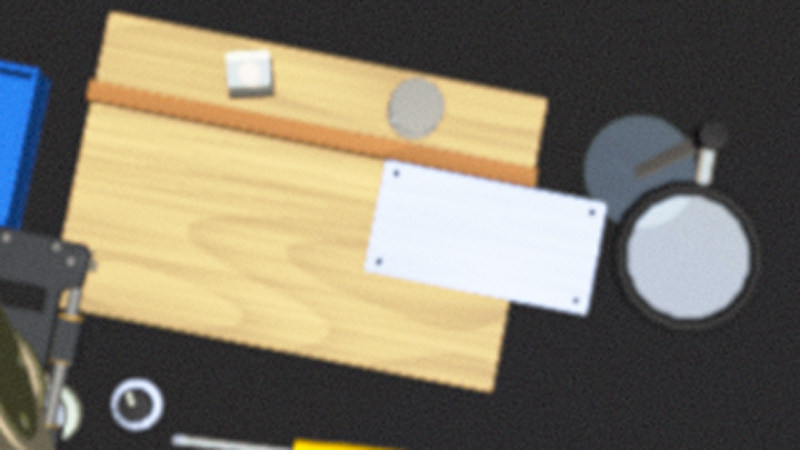

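The top view shows the panel flush against the fence, at ledge (29, −150) mm. Its yaw is −11.04° against −11.1° for the fence, and about 60 mm overhangs the magnifier end. The gripper is clear, so I hand in.

```bash
python3 -c "
from plant import robot
print(robot.close_job())"
```

```text
the job is handed in; nothing more can be done
None
```

I pushed the panel to the magnifier end and handed the job in: it overhangs the ledge by about 60 mm (a third of its length), lies straight against the fence, and no other object appeared to move in the pictures.

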